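# Clamp a tin on the one-handed preparation board

### The job

Clamp the slim tin on the one-handed preparation board so that it can be opened with one hand: stand it upright on the board between the jaw and the fence, slide the jaw's bar up until its pad presses the tin snugly against the fence, then push the thumb wedge in along its ramp with a firm thumb's push until it jams the bar fast. Feel for it rather than force it: the tin must not be dented nor the wedge overdriven, and everything else stays where it is.

Things in the scene. Friction and masses are not known exactly. Their poses are not given: they have to be found in the camera images.
- prep_board: one-handed preparation board, pale wood, held fast to the worktop, its top 22 mm above it. Origin: on the worktop under its middle; x points away from the robot at yaw 0, y to the left, z up. The wood spans x -75..85, y -160..170 mm. Fence at the left end, jaw on a sliding bar in the middle, lock head (bridge with steel ramp plate) on the right. Tin, jaw and bar work on the line x = 30 mm
- bay (a point): point on the board's top where there is room on all sides for the tin, axes as the board's: board x 30, y 78, z 22 mm, between the jaw's pad and the fence (95 to 120 mm apart at the start). The tin's axis may end anywhere from 20 mm nearer to 20 mm farther than this in board x. In y it ends 17 mm further left, on the fence
- fence_face (a point): middle of the fence's flat rubber face, at board x 30, y 124 mm, 44 mm above the worktop; it faces right (-y). Axes as the board's. The fence is 90 mm wide in x and 68 mm high above the worktop. A tin seated on it has its axis 29 mm to the right of this point
- jaw_bar: sliding bar: flat steel, 34 mm wide, with a cork lining on top, 37 mm above the worktop, along the board's y; on it the upright jaw (62 mm wide in x, 70 mm high above the worktop) and, to the right of it, a grip fin 22 mm wide in x, 18 mm thick in y, 85 mm high. Origin: middle of the fin in plan, 65 mm above the worktop. Between fin and lock head at least 35 mm are free. Slides along board y only: +y closes, 78 mm of travel
- pad_face (a point): middle of the face of the jaw's rubber pad, 36 mm left of the fin's middle, 47 mm above the worktop; axes as the board's; pad 58 x 34 mm. The bar takes about 5 N to slide and stays where it is left. Once on the tin the pad gives 1 mm per 2.5 N, up to 7 mm. Right is 2 to 25 N on the tin: a push of 9 to 14 N on the fin gives that. When let go the bar springs back a little and 4 to 5 N stay
- thumb_wedge: thumb wedge, brown wood, running over the bar through the lock head. Origin: middle of its upright tab (12 mm thick in x, 26 mm wide in y, 52 mm tall), which stands on the robot's side of the head; fully out it is at board x -66, y -113 mm, 70 mm above the worktop. Slides along its ramp only: along board +x and downward 1 in 8, 50 mm of travel, and starts within 4 mm of fully out. Jammed, it stays when let go
- tab_rear (a point): middle of the ribbed rear face of the wedge's tab, where the thumb pushes along board +x. The wedge glides at 4.5 N. After 8 to 38 mm its sole meets the bar; where depends on how worn its lining is, which no reading tells, so feel for it: from there the push rises by 1 to 2 N per mm. Jammed fast is 10 to 34 N of the sole on the bar, that is a push of about 12 to 20 N along the ramp: aim for 14 to 17 N
- lock_head (a point): middle of the lock head's foot on the board's top, at board x 30, y -113 mm; axes as the board's. The head spans x -6..72, y -142..-84 mm and is 69 mm high above the worktop. The bar's end sticks out of it to the right, up to 215 mm right of the board's origin
- tin: the slim tin, steel with a paper label, 57 mm across, 72 mm tall, 0.13 to 0.25 kg; origin under its middle; it starts standing on the worktop to the right of the board, near the sink
- squat_tin: bystander: broad low tin, 75 mm across, 58 mm tall, right and behind the board; origin under its middle
- spice_jar: bystander: small round jar, 41 mm across, 96 mm tall; origin under its middle
Things that resemble listed ones, but are neither listed nor needed, are in the scene too. What is shaped like the tin but blue is not meant.

How it is judged:
By the outcome, as a careful person would: the job done as asked, in the order asked, and still so for the second after the job is handed in, with the robot touching nothing.
It also fails if it takes over 69 s, if anything falls off the work surface, if the arm or the gripper's body presses on something with over 40 N, if the wrist force passes 120 N, or if a joint passes its speed limit or range.

### The arm

A 7-joint arm with a two-finger parallel gripper is mounted at the origin on a cart in front of the work surface, level with it; the furniture and walls round the work are solid. World frame = base frame: x ahead of the robot, y to its left, z up, the work surface at z = 0. Lengths are in m, angles in rad, forces in N, time in s.
With the tool pointing down it reaches from about 0.4 to 0.925 m from the base axis. Payload 5.6 kg.
Tool frame: the origin (TCP) lies at the very end of the fingers, on their centre line; the grasp point (between the pads) lies 19 mm behind it; x points along the fingers, z is the direction in which the jaws open and shut, and the axes are right-handed (so a half turn about x gives the same grasp; the last joint's range is limited). The gripper opens to 85 mm and grips with 20 to 120 N. Pads are 22 mm wide; open, the fingers measure 114 mm over their backs; the gripper's body (76 mm by 85 mm) begins 54 mm behind the grasp point. The pads swing forward as they close: fully open they stand 13 mm farther back than shut.
Start: joints at [-1.24, 0.468, -0.012, 1.603, 0.006, 1.071, -0.056], TCP at [0.237, 0.605, 0.231] pointing down, gripper open.
Joint ranges: [-2.53, 2.53], [-0.31, 2.02], [-1.57, 1.55], [0.28, 2.44], [-1.29, 4.43], [0.15, 1.84], [-2.92, 2.92]. Speed limits (rad/s): [2.57, 2.57, 3.14, 3.14, 3.14, 3.14, 3.14].

### API

Orientations are given as a rotation vector (axis times angle).
In Python, from station import manip, imaging gives the robot as it stands. The module is installed in compiled form; this text tells all that it offers.
- The arm moves only by the tool arm_command, never from a script. Its argument "moves" is a list of rows, each a list of 3 entries, a list of its own where there are three numbers: the turn, a rotation vector about the tool's x, y, z in units of 6 degrees (1.0 is 6 degrees), then the shift along the tool's x, y, z in units of 25 mm (1.0 is 25 mm), then the closure, from 0 (fully open) to 1 (shut). In form: [[[wx, wy, wz], [x, y, z], jaw], ...]. A call has 1 to 5 rows; each row is the pose to reach, as a shift and turn from the pose commanded when the call began, along the tool's axes at that moment; what a row does not reach only later rows make up. A row lasts 1/12 s, in which the tool goes at most 41.7 mm and 7.16 degrees, less where a joint would pass 70% of its speed; a pose out of reach is approached as far as the arm can. A call with a gripper value outside its range is refused whole. The fingers move at their own pace and stop on an object; the grip force is fixed at half the most. Time passes only in rows, so rows that repeat a pose let the fingers close. It gives the time, the measured TCP pose, the force and the opening at its end, in the units of the state.
- manip.state(): the state, without advancing time (a new reading comes with each control period).
- imaging.camera(name): name is "scene" or "top"; returns a dict with "frame" (400x640x3 uint8, blue, green, red), "K" (3x3 intrinsics, pixels), "rvec" (rotation vector, rad) and "tvec" (3), from world to camera coordinates, as OpenCV has them. Camera axes: x right, y down, z forward; pixel columns grow to the right and rows downward; lengths in m; the calibration is good to about 2 mm. A picture is of the moment at which its call begins. There is no depth.
- manip.finish_job(): hands the job in, once; it reports no verdict.
Trained networks look in a picture, given as the dict that the camera call returned (one of the last four; its "shot" number tells which), for a name from the list of things; names that differ only in an ending like _2 or _b are one class to them, and where a whole thing is asked for, a point or a joint stands for the part that bears it (a point fixed in the world has none). Each returns a list of dicts, best first, with "conf" (0 to 1); they miss things now and then, are a little off and sometimes report something else, mostly with a low value. They report only what shows in the picture. A call takes as long as a camera call. They do not tell look-alikes from the thing itself.
- imaging.masks_of(picture, target): "mask" (400x640 bool, what is visible of it) and "rect" ([left, top, width, height] in pixels, round what is visible of it).
- imaging.place_of(picture, target): "location" ([column, row] in pixels: a listed point, or the origin of a listed thing).
The state is a dict: "t": time; "qpos": joint angles; "qvel": joint speeds; "effort": joint torques, N m; "position": TCP position; "eef_rot": TCP orientation; "ft_force": force on the tool from outside, world axes, zero at the start; "ft_torque": the same for the moment, N m; "gripper_width": finger opening in m.
Only numpy, scipy, OpenCV 4.12 (cv2) and the standard library are available. Lean on these libraries where they do the work, as an engineer would, in place of code of your own. Each camera call takes 0.05 s, during which the arm holds its last target.

## Working session

There is one attempt and no reset: what is moved stays moved. The work goes in short steps, Python scripts to look and compute and a tool call to move; the robot and the scene stay as the last step left them, time stands still between calls to the robot, and variables do not carry over. Pictures are saved under pics/ and viewed, and the job is handed in when it is done.

Besides the shell and the picture viewer there is one more tool, called after "Emit:" as name([rows], argument=value, ...), one row to a line, values as JSON. arm_command: Moves the arm, as the interface text tells. Its arguments: {"type":"object","properties":{"moves":{"type":"array"}},"required":["moves"]}

```bash
mkdir -p pics; python3 - <<'E'
from station import manip, imaging
import cv2
s=manip.state(); print(s)
for n in("scene","top"):
    c=imaging.camera(n); cv2.imwrite(f"pics/{n}0.png",c["frame"]); print(n,c["K"],c["rvec"],c["tvec"])
    for t in["prep_board","bay","fence_face","jaw_bar","pad_face","thumb_wedge","tab_rear","lock_head","tin","squat_tin","spice_jar"]:
        print(t,[(round(d["conf"],2),[round(float(v)) for v in d["location"]]) for d in imaging.place_of(c,t)][:4])
E
```

```text
{'t': 0.0, 'qpos': array([-1.24002201,  0.46839229, -0.01163282,  1.60362282,  0.00600686,
        1.07141948, -0.05628565]), 'qvel': array([ 0.0003634 , -0.00145724,  0.00101207, -0.00141165,  0.00127057,
        0.00020434,  0.00026651]), 'effort': array([-4.19543148e-04, -5.32386267e+01,  2.14771985e-02, -2.51307392e+01,
        1.14732355e-02,  7.61387986e-03,  1.06935533e-05]), 'position': array([0.23717816, 0.60457614, 0.23032888]), 'eef_rot': array([-0.93070763,  1.36462335,  0.9288698 ]), 'ft_force': array([-0.15393505,  0.40822192, -0.37107179]), 'ft_torque': array([-0.00454059,  0.02391377,  0.01701244]), 'gripper_width': 0.08532829855549594}
scene [[416.35461891   0.         322.58460363]
 [  0.         416.35461891 197.44529073]
 [  0.           0.           1.        ]] [ 2.11957077 -1.01501193  0.47790486] [-0.23300349  0.41480552  0.54133823]
prep_board [(0.6, [265, 207])]
bay [(0.78, [252, 176])]
fence_face [(0.71, [235, 166]), (0.44, [309, 214])]
jaw_bar [(0.73, [280, 181])]
pad_face [(0.96, [268, 184])]
thumb_wedge [(0.88, [281, 220])]
tab_rear [(0.94, [278, 221]), (0.7, [398, 242])]
lock_head [(0.6, [309, 212]), (0.16, [265, 205])]
tin [(0.81, [379, 309]), (0.65, [336, 282])]
squat_tin [(0.65, [394, 243])]
spice_jar [(0.91, [427, 229])]
top [[422.55957994   0.         322.66580592]
 [  0.         422.55957994 202.54554795]
 [  0.           0.           1.        ]] [ 2.17805311 -2.12582603  0.11167436] [0.16874503 0.59034604 1.10526035]
prep_board [(0.65, [278, 224])]
bay []
fence_face [(0.85, [234, 212]), (0.42, [390, 190])]
jaw_bar [(0.63, [292, 210])]
pad_face [(0.68, [276, 212])]
thumb_wedge [(0.6, [323, 251]), (0.29, [235, 212])]
tab_rear [(0.48, [320, 248])]
lock_head [(0.62, [321, 215])]
tin [(0.88, [377, 253])]
squat_tin [(0.77, [390, 192])]
spice_jar [(0.84, [398, 166])]
```

View pics/scene0.png

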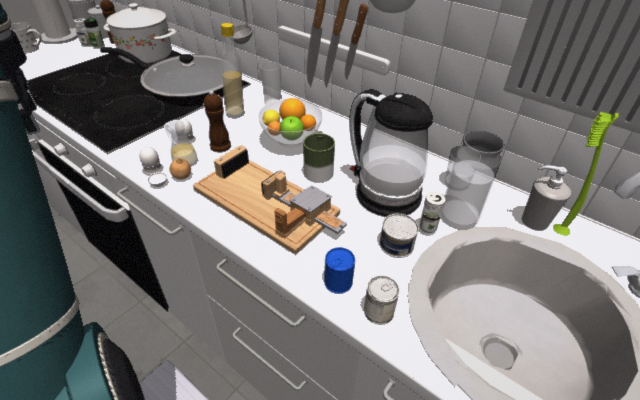

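View pics/top0.png

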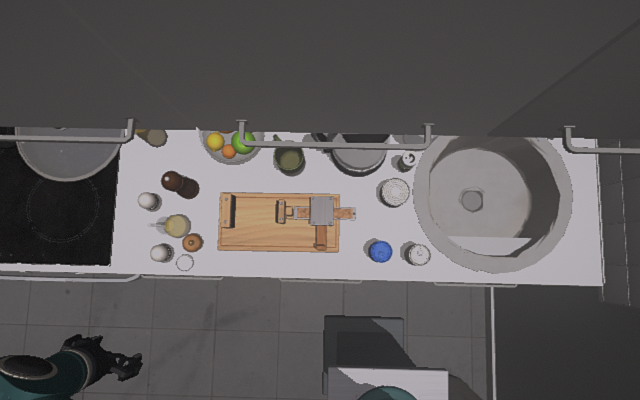

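The scene shows two look-alikes for the tin. The blue can is at scene (340,270) and top (380,252), and it is not meant. The white/grey paper-labelled can is at scene (380,300) and top (418,254). The squat tin is at scene (399,233) and top (395,192). I choose the white can and will check it in a close crop.

```bash
cat > h.py <<'E'
from station import manip, imaging
import cv2, numpy as np
from scipy.optimize import least_squares
from scipy.spatial.transform import Rotation as R
def cam(c):
    Rm=cv2.Rodrigues(np.array(c["rvec"],float))[0]; return Rm,np.array(c["tvec"],float).ravel(),np.array(c["K"])
def proj(c,P):
    return cv2.projectPoints(np.atleast_2d(np.array(P,float)),np.array(c["rvec"],float),np.array(c["tvec"],float),c["K"],None)[0].reshape(-1,2)
def onz(c,uv,z):
    Rm,t,K=cam(c); d=Rm.T@np.linalg.solve(K,[uv[0],uv[1],1]); o=-Rm.T@t
    return o+d*(z-o[2])/d[2]
def tri(cs,uvs):
    P=[c["K"]@np.hstack([cam(c)[0],cam(c)[1][:,None]]) for c in cs]
    X=cv2.triangulatePoints(P[0],P[1],np.array(uvs[0],float),np.array(uvs[1],float)).ravel(); return X[:3]/X[3]
def crop(c,name,l,t,w,h,k):
    cv2.imwrite("pics/"+name,cv2.resize(c["frame"][t:t+h,l:l+w],None,fx=k,fy=k,interpolation=cv2.INTER_CUBIC))
E
python3 - <<'E'
from h import *
cs=[imaging.camera(n) for n in("scene","top")]
crop(cs[0],"s1.png",185,140,260,190,3); crop(cs[1],"t1.png",205,180,240,95,3)
for t in["tin","squat_tin","spice_jar"]:
    for c in cs:
        for d in imaging.masks_of(c,t):
            l,tp,w,h=d["rect"]; print(t,c["shot"],d["conf"],d["rect"],[round(v,3) for v in onz(c,(l+w/2,tp+h/2),0.036)])
    print([ [ (round(d["conf"],2),np.round(onz(c,d["location"],0),3)) for d in imaging.place_of(c,t)] for c in cs])
# board points with heights
for t,z in dict(prep_board=0,fence_face=.044,jaw_bar=.065,pad_face=.047,thumb_wedge=.07,tab_rear=.07,lock_head=.022,bay=.022).items():
    print(t,[[(round(d["conf"],2),np.round(onz(c,d["location"],z),3)[:2]) for d in imaging.place_of(c,t)] for c in cs])
E
```

```text
tin 3 0.85 [322.7, 245.8, 33.4, 46.4] [np.float64(0.462), np.float64(0.028), np.float64(0.036)]
tin 3 0.58 [362.7, 275.8, 38.0, 47.4] [np.float64(0.455), np.float64(-0.073), np.float64(0.036)]
tin 3 0.45 [258.9, 170.5, 89.2, 61.2] [np.float64(0.567), np.float64(0.207), np.float64(0.036)]
tin 4 0.76 [367.4, 241.5, 24.6, 21.0] [np.float64(0.457), np.float64(0.028), np.float64(0.036)]
tin 4 0.74 [402.6, 242.0, 27.5, 24.4] [np.float64(0.454), np.float64(-0.069), np.float64(0.036)]
[[(0.95, array([ 0.456, -0.066,  0.   ])), (0.8, array([0.456, 0.027, 0.   ])), (0.49, array([0.585, 0.466, 0.   ]))], [(0.91, array([0.454, 0.031, 0.   ])), (0.62, array([ 0.457, -0.069,  0.   ])), (0.45, array([0.559, 0.383, 0.   ])), (0.35, array([0.554, 0.431, 0.   ])), (0.26, array([ 0.632, -0.009,  0.   ]))]]
squat_tin 3 0.73 [377.9, 215.2, 41.2, 43.4] [np.float64(0.608), np.float64(-0.017), np.float64(0.036)]
squat_tin 4 0.84 [376.6, 176.4, 32.6, 32.4] [np.float64(0.618), np.float64(-0.006), np.float64(0.036)]
squat_tin 4 0.15 [275.5, 202.4, 79.0, 19.6] [np.float64(0.559), np.float64(0.203), np.float64(0
[... 598 characters left out ...]
296]))], [(0.7, array([0.524, 0.3  ]))]]
fence_face [[(0.82, array([0.553, 0.416])), (0.52, array([ 0.581, -0.028]))], [(0.77, array([0.549, 0.411])), (0.66, array([0.551, 0.374]))]]
jaw_bar [[(0.56, array([0.569, 0.275]))], [(0.84, array([0.561, 0.265])), (0.29, array([ 0.689, -0.02 ]))]]
pad_face [[(0.93, array([0.547, 0.303]))], [(0.89, array([0.564, 0.316]))]]
thumb_wedge [[(0.55, array([0.458, 0.18 ]))], [(0.48, array([0.465, 0.17 ]))]]
tab_rear [[(0.68, array([0.458, 0.181]))], [(0.58, array([0.468, 0.185])), (0.41, array([0.517, 0.297]))]]
lock_head [[(0.83, array([0.568, 0.183]))], [(0.94, array([0.558, 0.191]))]]
bay [[(0.56, array([0.563, 0.367]))], [(0.93, array([0.553, 0.374]))]]
```

```bash
ls pics
```

```text
s1.png
scene0.png
t1.png
top0.png
```

View pics/s1.png

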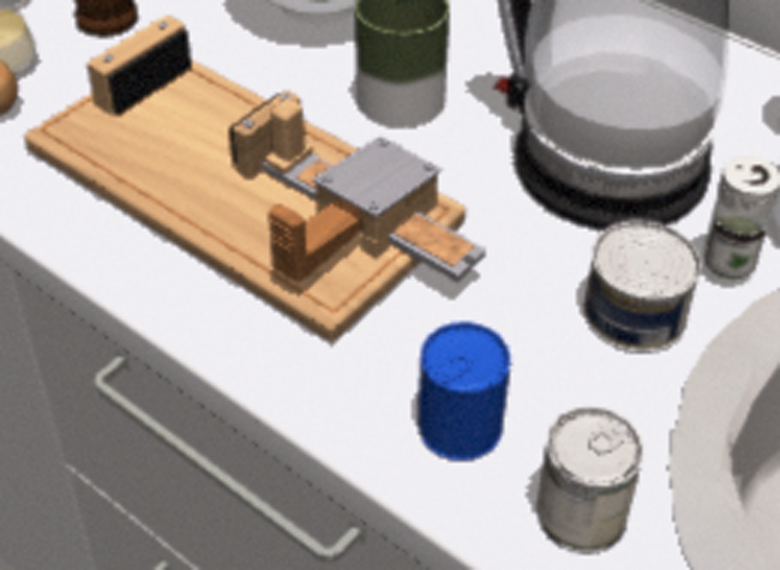

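View pics/t1.png

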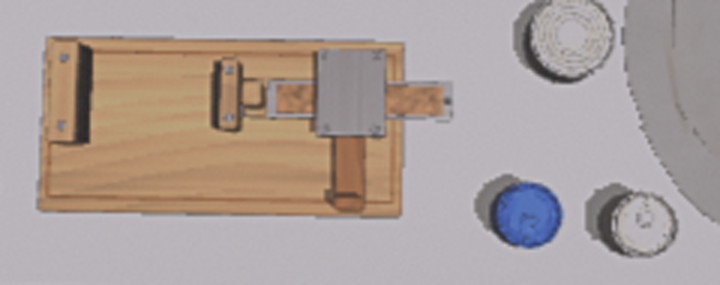

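```bash
python3 - <<'E'
from h import *
cs=[imaging.camera(n) for n in("scene","top")]
sc=lambda u,v:(185+u/3,140+v/3); tp=lambda u,v:(205+u/3,180+v/3)
B=dict(TL=(85,170,22),TR=(85,-160,22),BR=(-75,-160,22),BL=(-75,170,22),
 )
obs=[(1,(85,170,22),tp(47,38)),(1,(85,-160,22),tp(403,44)),(1,(-75,-160,22),tp(401,212)),(1,(-75,170,22),tp(39,208)),
 (0,(-75,170,22),sc(27,140)),(0,(-75,-160,22),sc(331,330)),(0,(85,-160,22),sc(465,210))]
# head top corners
for p,a in [((72,-84,69),(318,50)),((72,-142,69),(384,48)),((-6,-142,69),(385,135)),((-6,-84,69),(316,133))]: obs.append((1,p,tp(*a)))
def W(x,p):
    p=np.array(p)/1000; c,s=np.cos(x[2]),np.sin(x[2]); return [x[0]+c*p[0]-s*p[1],x[1]+s*p[0]+c*p[1],p[2]]
def f(x): return np.concatenate([proj(cs[i],W(x,p))[0]-np.array(o) for i,p,o in obs])
r=least_squares(f,[.53,.3,0],loss="soft_l1"); print(r.x,np.round(r.fun.reshape(-1,2),1))
np.save("board.npy",r.x); x=r.x
for n,p in dict(bay=(30,78,22),fence=(30,124,44),tab=(-66,-113,70)).items(): print(n,np.round(W(x,p),4),[np.round(proj(c,W(x,p))[0]) for c in cs])
def ov(i,pts,img): 
    q=np.round(proj(cs[i],[W(x,p) for p in pts])*4).astype(int); cv2.polylines(img,[q],True,(0,0,255),1)
for i in(0,1):
    img=cv2.resize(cs[i]["frame"],None,fx=4,fy=4,interpolation=cv2.INTER_CUBIC)
    ov(i,B.values(),img); ov(i,[(72,-84,69),(72,-142,69),(-6,-142,69),(-6,-84,69)],img); ov(i,[(-15,124,22),(75,124,22),(75,124,68),(-15,124,68)],img)
    # tin ring
    for z in(0,.072):
        th=np.linspace(0,6.28,40); q=proj(cs[i],np.c_[.456+.0285*np.cos(th),-.068+.0285*np.sin(th),0*th+z]); cv2.polylines(img,[np.round(q*4).astype(int)],True,(0,255,0),1)
    l,t,w,h=((190,140,220,190),(205,175,240,100))[i]
    cv2.imwrite(f"pics/ov{i}.png",cv2.resize(img[t*4:(t+h)*4,l*4:(l+w)*4],(800,int(800*h/w)) if i else (690,596)))
E
```

```text
[0.52728051 0.29556675 0.01003307] [[-0.5 -0.7]
 [ 0.6 -1.1]
 [ 0.7  1.6]
 [-0.4  1.1]
 [-3.3 -2.1]
 [-0.4 -0.3]
 [ 0.5 -1.8]
 [ 0.5 -1.1]
 [ 0.5 -0.2]
 [-0.1  0.4]
 [ 0.6  0.8]]
bay [0.5565 0.3739 0.022 ] [array([249., 178.]), array([253., 212.])]
fence [0.556  0.4199 0.044 ] [array([235., 164.]), array([234., 211.])]
tab [0.4624 0.1819 0.07  ] [array([280., 221.]), array([322., 248.])]
```

```bash
ls pics
```

```text
ov0.png
ov1.png
s1.png
scene0.png
t1.png
top0.png
```

View pics/ov0.png

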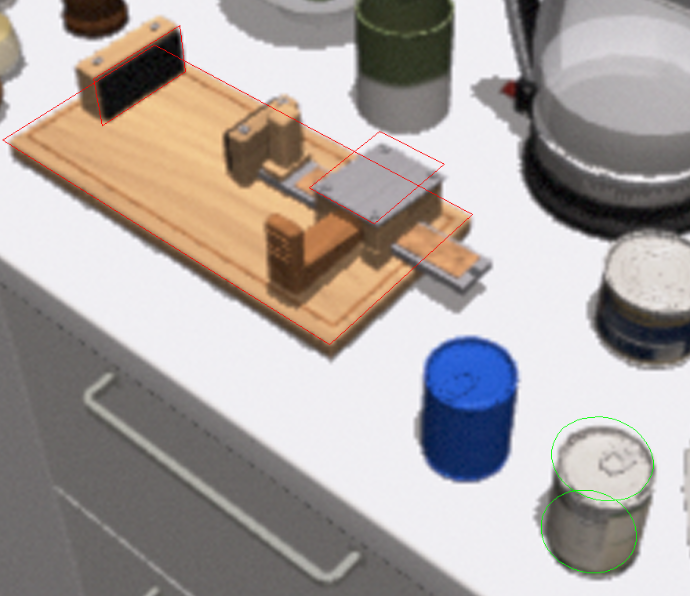

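View pics/ov1.png

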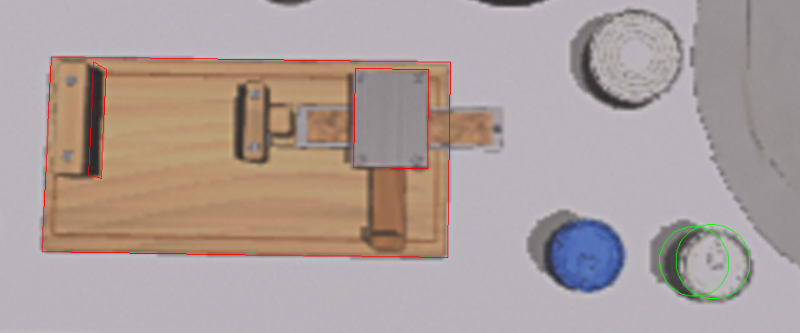

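The top overlay matches within about 1 px. The scene overlay sits about 3 px high, roughly 3 mm, which I will average in. The crop confirms the white paper-labelled can at scene (381,300) as the tin. Next come the tool axes and joint geometry for the moves.

```bash
cat >> h.py <<'E'
def axes():
    s=manip.state(); return np.array(s["position"]),R.from_rotvec(s["eef_rot"]).as_matrix()
def to(p,M=None):
    """units for shift to world p, and turn to matrix M"""
    q,A=axes(); print("pos",np.round(q,4),"shift",np.round(A.T@(np.array(p)-q)/.025,2))
    if M is not None: print("turn",np.round(np.degrees(R.from_matrix(A.T@M).as_rotvec())/6,2))
E
python3 - <<'E'
from h import *
q,A=axes(); print(A.round(3))
# refine tin with masks: fit cylinder extents
cs=[imaging.camera(n) for n in("scene","top")]
o=[]
for c,near in zip(cs,((381,300),(416,254))):
    ds=[d for d in imaging.masks_of(c,"tin") if np.hypot(d["rect"][0]+d["rect"][2]/2-near[0],d["rect"][1]+d["rect"][3]/2-near[1])<12]
    for d in ds[:1]:
        l,t,w,h=d["rect"]; print(d["rect"]); o.append((c,(l,t,l+w,t+h)))
def f(x):
    th=np.linspace(0,2*np.pi,60); P=np.vstack([np.c_[x[0]+.0285*np.cos(th),x[1]+.0285*np.sin(th),0*th+z] for z in(0,.072)]); r=[]
    for c,b in o:
        q=proj(c,P); r+=[q[:,0].min()-b[0],q[:,1].min()-b[1],q[:,0].max()-b[2],q[:,1].max()-b[3]]
    return r
r=least_squares(f,[.455,-.069],loss="soft_l1"); print(r.x,np.round(r.fun,1))
g=lambda rz:R.from_matrix(np.array([[0,np.sin(rz),0],[0,np.cos(rz),0],[-1,0,0]]).astype(float))
th=np.load("board.npy")[2]
def M(z):  # tool x down, tool z along given world direction
    x=np.array([0,0,-1.]);z=np.array(z,float);z/=np.linalg.norm(z);return np.c_[x,np.cross(z,x),z]
for z in([1,th,0],[-1,-th,0]): to([r.x[0],r.x[1],.2],M(z))
E
```

```text
[[ 0.    -0.931  0.365]
 [-0.     0.365  0.931]
 [-1.    -0.     0.   ]]
[364.3, 273.5, 35.4, 48.5]
[402.8, 244.1, 26.1, 20.9]
[ 0.456222   -0.06954127] [-1.2 -0.3 -0.6  0.9  0.5 -1.9  1.6 -0.5]
pos [0.2374 0.6051 0.2313] shift [  1.25 -18.   -21.92]
turn [11.33  0.    0.  ]
pos [0.2374 0.6051 0.2313] shift [  1.25 -18.   -21.92]
turn [-18.67  -0.     0.  ]
```

```bash
python3 - <<'E'
from h import *
to([.45,.35,.23])
to([.45,.30,.23])
E
```

```text
pos [0.2374 0.6051 0.2313] shift [  0.05 -11.64  -6.39]
pos [0.2374 0.6051 0.2313] shift [  0.05 -12.37  -8.25]
```

Emit:
arm_command([
  [[1.1, 0, 0], [0, -1.2, -0.8], 0],
  [[2.2, 0, 0], [0, -2.4, -1.6], 0],
  [[3.4, 0, 0], [0, -3.7, -2.5], 0],
  [[4.5, 0, 0], [0, -5.0, -3.3], 0],
  [[5.6, 0, 0], [0, -6.2, -4.1], 0],
])

```text
t: 3.42
position: [0.3455, 0.4513, 0.2315]
eef_rot: [-0.473, 1.518, 0.473]
ft_force: [0.8, -0.2, -0.4]
gripper_width: 0.0859
```

```bash
python3 - <<'E'
from h import *
print(manip.state()["t"],manip.state()["qpos"].round(2)); th=.01
x=np.array([0,0,-1.]);z=np.array([1,.01,0]);M=np.c_[x,np.cross(z,x),z]
to([.456,.25,.22],M); to([.456,-.0695,.2],M)
E
```

```text
3.4167 [-1.1   0.33  0.15  1.82 -0.06  1.   -0.32]
pos [0.3455 0.4513 0.2315] shift [ 0.46 -9.14 -0.94]
turn [ 5.68  0.   -0.  ]
pos [0.3455 0.4513 0.2315] shift [  1.26 -19.65  -8.2 ]
turn [ 5.68  0.   -0.  ]
```

Emit:
arm_command([
  [[1.1, 0, 0], [0.1, -1.6, -0.2], 0],
  [[2.3, 0, 0], [0.2, -3.2, -0.3], 0],
  [[3.4, 0, 0], [0.2, -4.8, -0.5], 0],
  [[4.5, 0, 0], [0.3, -6.4, -0.6], 0],
  [[5.7, 0, 0], [0.4, -8.0, -0.8], 0],
])

```text
t: 3.83
position: [0.4435, 0.2763, 0.2217]
eef_rot: [-0.006, 1.57, 0.008]
ft_force: [0.7, 1.1, -0.0]
gripper_width: 0.0853
```

```bash
cat > w.py <<'E'
from h import *
import sys
s=manip.state(); print(round(s["t"],2),s["qpos"].round(2),"F",np.round(s["ft_force"],2),"w",round(s["gripper_width"],4))
x=np.array([0,0,-1.]);z=np.array([1,.01,0]);z/=np.linalg.norm(z);M=np.c_[x,np.cross(z,x),z]
for a in sys.argv[1:]: to([float(v) for v in a.split(",")],M)
E
python3 w.py .456,-.0695,.15
```

```text
3.83 [-0.91  0.26  0.34  1.94 -0.11  0.95 -0.51] F [ 0.65  1.13 -0.01] w 0.0853
pos [0.4435 0.2763 0.2217] shift [  2.86 -13.84   0.38]
turn [-0.01  0.01 -0.01]
```

Emit:
arm_command([
  [[0, 0, 0], [0.3, -1.6, 0], 0],
  [[0, 0, 0], [0.6, -3.2, 0.1], 0],
  [[0, 0, 0], [0.9, -4.8, 0.2], 0],
  [[0, 0, 0], [1.2, -6.4, 0.2], 0],
  [[0, 0, 0], [1.5, -8.0, 0.3], 0],
])

```text
t: 4.25
position: [0.4525, 0.0762, 0.1838]
eef_rot: [-0.011, 1.57, 0.012]
ft_force: [0.3, -0.1, 0.3]
gripper_width: 0.0856
```

Emit:
arm_command([
  [[0, 0, 0], [0.3, -1.6, 0], 0],
  [[0, 0, 0], [0.6, -3.2, 0.1], 0],
  [[0, 0, 0], [0.9, -4.8, 0.1], 0],
  [[0, 0, 0], [1.2, -5.8, 0.1], 0],
  [[0, 0, 0], [1.2, -5.8, 0.1], 0],
])

```text
t: 4.67
position: [0.4564, -0.0729, 0.1532]
eef_rot: [-0.006, 1.572, 0.002]
ft_force: [0.2, -0.6, 0.3]
gripper_width: 0.0853
```

```bash
python3 w.py .456,-.0695,.15  .456,-.0695,.03; python3 - <<'E'
from h import *
cs=[imaging.camera(n) for n in("scene","top")]
crop(cs[0],"s2.png",280,150,200,190,3); crop(cs[1],"t2.png",320,180,160,110,4)
E
```

```text
4.67 [-0.37  0.28  0.52  2.15 -0.19  0.76  0.29] F [ 0.17 -0.62  0.35] w 0.0853
pos [ 0.4564 -0.0729  0.1532] shift [ 0.13  0.13 -0.02]
turn [-0.04 -0.01  0.02]
pos [ 0.4564 -0.0729  0.1532] shift [ 4.93  0.15 -0.01]
turn [-0.04 -0.01  0.02]
```

View pics/s2.png

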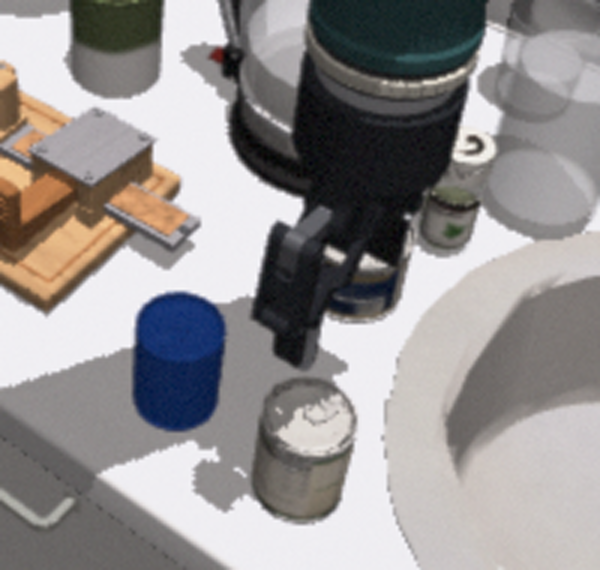

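View pics/t2.png

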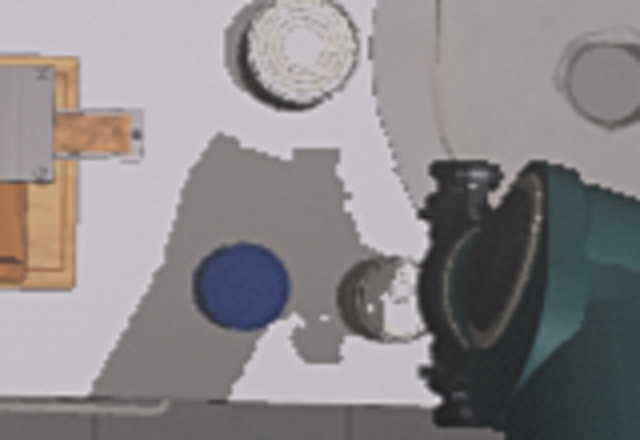

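```bash
python3 - <<'E'
from h import *
cs=[imaging.camera(n) for n in("scene","top")]
for c in cs: print(proj(c,[[.4564,-.0729,.153],[.4564,-.0729,.2],[.4564+.05,-.0729,.18],[.4564-.05,-.0729,.18],[.4564,-.0729,.072],[.4564,-.0695,.0]]).round(0).tolist())
E
```

```text
[[390.0, 257.0], [394.0, 237.0], [408.0, 228.0], [375.0, 265.0], [384.0, 287.0], [378.0, 309.0]]
[[428.0, 253.0], [433.0, 253.0], [431.0, 232.0], [431.0, 275.0], [421.0, 253.0], [414.0, 253.0]]
```

Emit:
arm_command([
  [[0, 0, 0], [0, 0.1, 0], 0],
  [[0, 0, 0], [1.5, 0.1, 0], 0],
  [[0, 0, 0], [3.0, 0.1, 0], 0],
  [[0, 0, 0], [4.2, 0.1, 0], 0],
  [[0, 0, 0], [4.9, 0.1, 0], 0],
])

```text
t: 5.28
position: [0.4561, -0.0625, 0.0288]
eef_rot: [-0.013, 1.574, 0.014]
ft_force: [-0.1, 0.9, 0.2]
gripper_width: 0.0854
```

Emit:
arm_command([
  [[0, 0, 0], [0, 0, 0], 0.4],
  [[0, 0, 0], [0, 0, 0], 0.6],
  [[0, 0, 0], [0, 0, 0], 0.8],
  [[0, 0, 0], [0, 0, 0], 0.8],
  [[0, 0, 0], [0, 0, 0], 0.8],
])

```text
t: 5.7
position: [0.4586, -0.0642, 0.0326]
eef_rot: [-0.012, 1.568, 0.012]
ft_force: [0.4, 0.0, -1.6]
gripper_width: 0.0567
```

Emit:
arm_command([
  [[0, 0, 0], [-0.5, 0, 0], 0.8],
  [[0, 0, 0], [-1.5, 0, 0], 0.8],
  [[0, 0, 0], [-3.0, 0, 0], 0.8],
  [[0, 0, 0], [-4.4, 0, 0], 0.8],
  [[0, 0, 0], [-4.4, 0, 0], 0.8],
])

```text
t: 6.12
position: [0.4618, -0.065, 0.1475]
eef_rot: [-0.01, 1.558, 0.012]
ft_force: [1.3, 0.4, -1.9]
gripper_width: 0.0562
```

```bash
python3 w.py .5565,.37,.15; python3 - <<'E'
from h import *
cs=[imaging.camera(n) for n in("scene",)]
crop(cs[0],"s3.png",280,150,200,190,3)
E
```

```text
6.12 [-0.39  0.29  0.53  2.15 -0.22  0.74  0.3 ] F [ 1.3   0.36 -1.87] w 0.0562
pos [ 0.4618 -0.065   0.1475] shift [-0.03 17.35  4.03]
turn [ 0.04  0.12 -0.01]
```

View pics/s3.png

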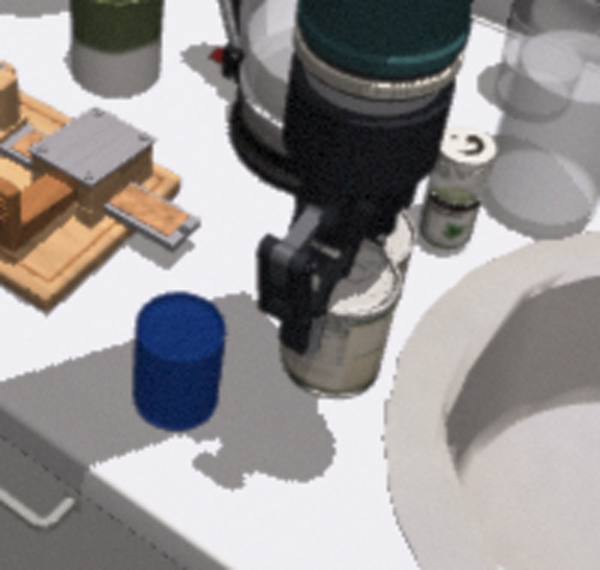

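Emit:
arm_command([
  [[0, 0, 0], [-0.5, 1.3, 0], 0.8],
  [[0, 0, 0], [-0.8, 2.8, 0], 0.8],
  [[0, 0, 0], [-0.8, 4.4, 0.2], 0.8],
  [[0, 0, 0], [-0.8, 6.0, 0.4], 0.8],
  [[0, 0, 0], [-0.8, 7.6, 0.6], 0.8],
])

```text
t: 6.58
position: [0.4689, 0.1276, 0.1609]
eef_rot: [-0.011, 1.571, 0.012]
ft_force: [1.7, -0.3, -2.2]
gripper_width: 0.0559
```

Emit:
arm_command([
  [[0, 0, 0], [0, 1.5, 0.3], 0.8],
  [[0, 0, 0], [0, 3.0, 0.8], 0.8],
  [[0, 0, 0], [0, 4.5, 1.3], 0.8],
  [[0, 0, 0], [0, 6.0, 1.9], 0.8],
  [[0, 0, 0], [0, 7.5, 2.5], 0.8],
])

```text
t: 7.0
position: [0.5288, 0.316, 0.16]
eef_rot: [-0.012, 1.573, 0.011]
ft_force: [-0.1, -0.4, -1.4]
gripper_width: 0.0563
```

```bash
python3 w.py .5565,.386,.16 .5565,.386,.054
```

```text
7.0 [-0.88  0.51  0.39  1.77 -0.24  0.91 -0.38] F [-0.08 -0.39 -1.35] w 0.0563
pos [0.5288 0.316  0.16  ] shift [-0.    2.78  1.15]
turn [ 0.05 -0.02  0.  ]
pos [0.5288 0.316  0.16  ] shift [4.24 2.79 1.16]
turn [ 0.05 -0.02  0.  ]
```

Emit:
arm_command([
  [[0, 0, 0], [0, 1.2, 0.5], 0.8],
  [[0, 0, 0], [0, 2.3, 1.0], 0.8],
  [[0, 0, 0], [0, 2.6, 1.1], 0.8],
  [[0, 0, 0], [0, 2.6, 1.1], 0.8],
  [[0, 0, 0], [0, 2.6, 1.1], 0.8],
])

```text
t: 7.42
position: [0.5552, 0.3783, 0.1597]
eef_rot: [-0.013, 1.573, 0.01]
ft_force: [0.3, -0.5, -2.2]
gripper_width: 0.0565
```

```bash
python3 w.py .5565,.386,.056; python3 - <<'E'
from h import *
cs=[imaging.camera(n) for n in("scene","top")]
crop(cs[0],"s4.png",180,100,200,150,4); crop(cs[1],"t4.png",200,170,190,100,4)
E
```

```text
7.42 [-0.91  0.59  0.38  1.62 -0.25  0.98 -0.43] F [ 0.28 -0.46 -2.25] w 0.0565
pos [0.5552 0.3783 0.1597] shift [4.15 0.32 0.07]
turn [ 0.04 -0.02  0.02]
```

View pics/s4.png

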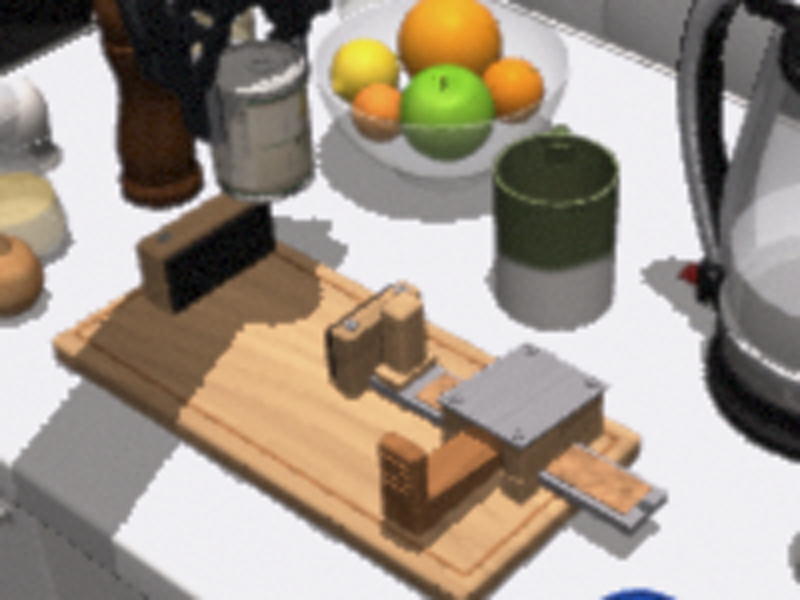

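View pics/t4.png

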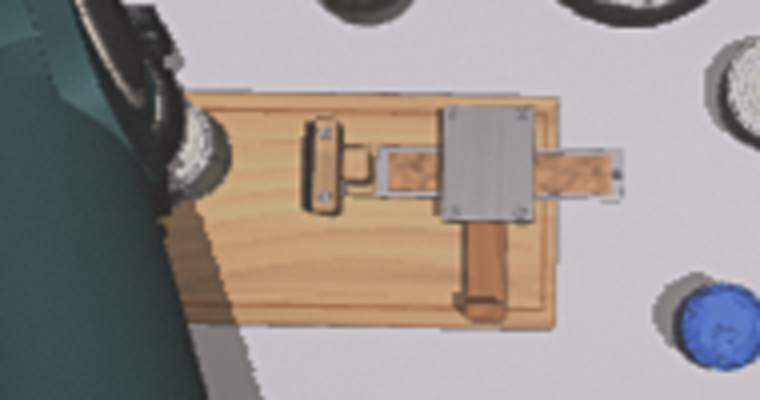

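Emit:
arm_command([
  [[0, 0, 0], [0.8, 0.3, 0.1], 0.8],
  [[0, 0, 0], [2.0, 0.3, 0.1], 0.8],
  [[0, 0, 0], [3.2, 0.3, 0.1], 0.8],
  [[0, 0, 0], [3.8, 0.3, 0.1], 0.8],
  [[0, 0, 0], [4.0, 0.3, 0.1], 0.8],
])

```text
t: 7.93
position: [0.5567, 0.3843, 0.0584]
eef_rot: [-0.013, 1.575, 0.007]
ft_force: [-0.5, -0.2, -2.3]
gripper_width: 0.0561
```

Emit:
arm_command([
  [[0, 0, 0], [0, 0, 0], 0.8],
  [[0, 0, 0], [0.08, 0, 0], 0.8],
])

```text
t: 8.1
position: [0.5598, 0.3869, 0.061]
eef_rot: [-0.009, 1.568, 0.012]
ft_force: [1.0, 0.9, -1.4]
gripper_width: 0.0564
```

Emit:
arm_command([
  [[0, 0, 0], [0.05, 0, 0], 0.8],
  [[0, 0, 0], [0.1, 0, 0], 0.8],
  [[0, 0, 0], [0.1, 0, 0], 0.8],
])

```text
t: 8.35
position: [0.5589, 0.3873, 0.0578]
eef_rot: [-0.01, 1.57, 0.012]
ft_force: [-0.6, 0.3, -1.5]
gripper_width: 0.0562
```

Emit:
arm_command([
  [[0, 0, 0], [0.08, 0, 0], 0.8],
  [[0, 0, 0], [0.08, 0, 0], 0.8],
])

```text
t: 8.52
position: [0.5584, 0.387, 0.055]
eef_rot: [-0.011, 1.571, 0.012]
ft_force: [-0.2, 1.4, -2.6]
gripper_width: 0.0563
```

Emit:
arm_command([
  [[0, 0, 0], [0.05, 0, 0], 0.8],
  [[0, 0, 0], [0.06, 0, 0], 0.8],
])

```text
t: 8.68
position: [0.5586, 0.3871, 0.0542]
eef_rot: [-0.011, 1.571, 0.012]
ft_force: [-2.2, -1.3, 5.8]
gripper_width: 0.056
```

Emit:
arm_command([
  [[0, 0, 0], [0, 0, 0], 0.5],
  [[0, 0, 0], [0, 0, 0], 0.2],
  [[0, 0, 0], [0, 0, 0], 0],
  [[0, 0, 0], [0, 0, 0], 0],
  [[0, 0, 0], [0, 0, 0], 0],
])

```text
t: 9.1
position: [0.5585, 0.3869, 0.0532]
eef_rot: [-0.011, 1.571, 0.011]
ft_force: [-0.2, -0.4, 0.3]
gripper_width: 0.0853
```

Emit:
arm_command([
  [[0, 0, 0], [-0.3, 0, 0], 0],
  [[0, 0, 0], [-1.3, 0, 0], 0],
  [[0, 0, 0], [-2.6, 0, 0], 0],
  [[0, 0, 0], [-4.0, 0, 0], 0],
  [[0, 0, 0], [-4.5, -0.5, 0], 0],
])

```text
t: 9.52
position: [0.5603, 0.3785, 0.1715]
eef_rot: [-0.009, 1.564, 0.019]
ft_force: [0.5, 0.2, 1.2]
gripper_width: 0.0853
```

```bash
python3 w.py; python3 - <<'E'
from h import *
cs=[imaging.camera(n) for n in("scene","top")]
crop(cs[0],"s5.png",180,100,200,150,4)
x=np.load("board.npy")
for t,z in dict(jaw_bar=.065,pad_face=.047).items():
    print(t,[[(round(d["conf"],2),np.round(onz(c,d["location"],z),3)[:2]) for d in imaging.place_of(c,t)] for c in cs])
# fin top & jaw top from earlier top picture crop t4 (200+u/4,170+v/4)
c=cs[1]
for n,u,v,z in [("finTL",345,145,.085),("finTR",372,146,.085),("finBR",372,188,.085),("jawR",342,165,.07),("jawL",313,165,.07),("headL",443,165,.069)]:
    print(n,onz(c,(200+u/4,170+v/4),z).round(4))
E
```

```text
9.52 [-0.91  0.58  0.38  1.61 -0.25  0.99 -0.43] F [0.55 0.22 1.2 ] w 0.0853
jaw_bar [[(0.8, array([0.553, 0.263]))], [(0.68, array([0.554, 0.274]))]]
pad_face [[(0.74, array([0.543, 0.301])), (0.63, array([ 0.585, -0.027]))], [(0.76, array([0.566, 0.31 ]))]]
finTL [0.5684 0.2761 0.085 ]
finTR [0.5682 0.2586 0.085 ]
finBR [0.5409 0.2577 0.085 ]
jawR [0.5568 0.2792 0.07  ]
jawL [0.5564 0.2982 0.07  ]
headL [0.5585 0.2131 0.069 ]
```

View pics/s5.png

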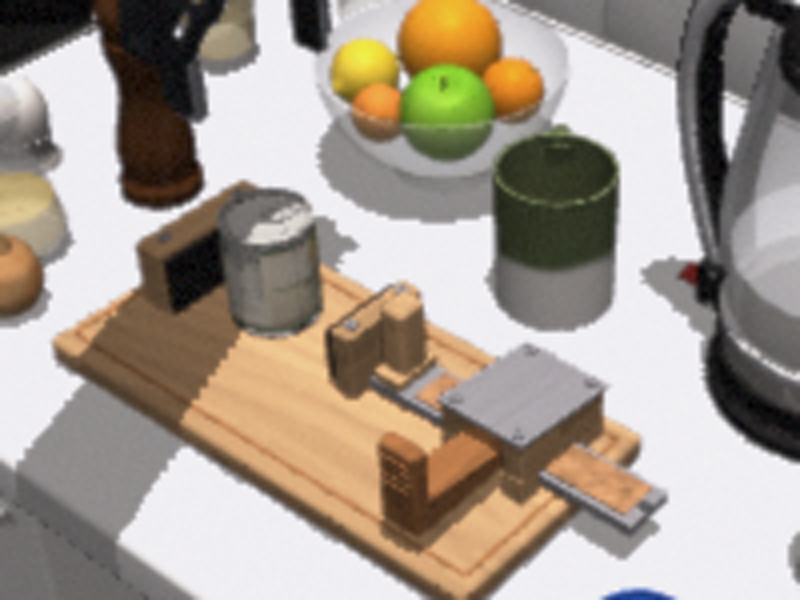

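The tin stands upright near the fence, at crop (270,260). I'll close the fingers and move to the gap between the fin and the head.

Emit:
arm_command([
  [[0, 0, 0], [0, -1.2, 0], 0.6],
  [[0, 0, 0], [0, -2.8, 0], 1],
  [[0, 0, 0], [0, -4.4, 0], 1],
  [[0, 0, 0], [0, -5.6, -0.1], 1],
  [[0, 0, 0], [0, -5.6, -0.1], 1],
])

```text
t: 10.23
position: [0.558, 0.2257, 0.1645]
eef_rot: [-0.008, 1.574, -0.0]
ft_force: [1.6, -0.9, 0.2]
gripper_width: 0.0256
```

```bash
python3 w.py .556,.234,.1 .556,.234,.062; python3 - <<'E'
from h import *
cs=[imaging.camera(n) for n in("scene",)]
crop(cs[0],"s6.png",180,100,200,150,4)
E
```

```text
10.23 [-0.76  0.48  0.41  1.8  -0.23  0.91 -0.24] F [ 1.59 -0.91  0.18] w 0.0256
pos [0.558  0.2257 0.1645] shift [ 2.58  0.35 -0.07]
turn [-0.05 -0.03  0.05]
pos [0.558  0.2257 0.1645] shift [ 4.1   0.35 -0.07]
turn [-0.05 -0.03  0.05]
```

View pics/s6.png

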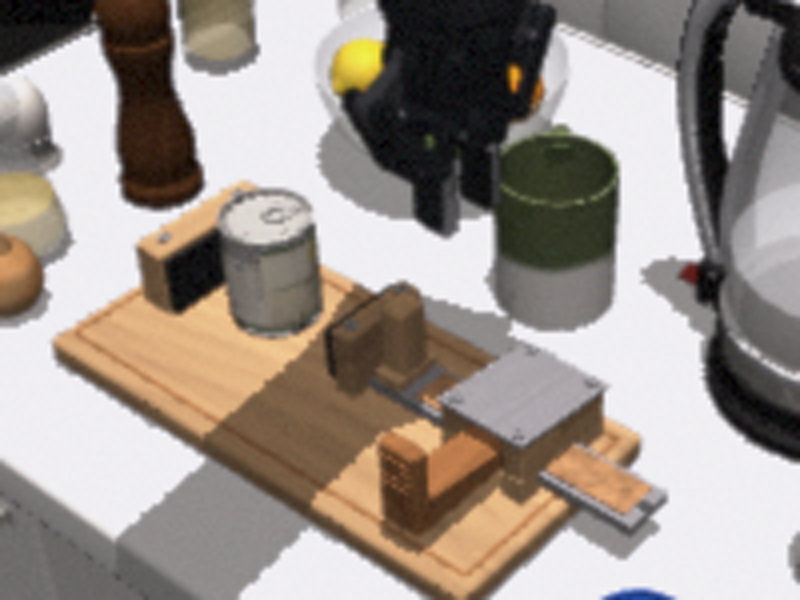

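Emit:
arm_command([
  [[0, 0, 0], [0.6, 0.2, 0], 1],
  [[0, 0, 0], [1.6, 0.3, 0], 1],
  [[0, 0, 0], [2.3, 0.3, 0], 1],
  [[0, 0, 0], [2.3, 0.3, 0], 1],
  [[0, 0, 0], [2.3, 0.3, 0], 1],
])

```text
t: 10.7
position: [0.5569, 0.2428, 0.1067]
eef_rot: [-0.014, 1.574, 0.011]
ft_force: [-0.2, -0.2, 0.9]
gripper_width: -0.0006
```

```bash
python3 w.py .556,.234,.062; python3 - <<'E'
from h import *
cs=[imaging.camera(n) for n in("scene","top")]
crop(cs[0],"s7.png",220,120,140,105,5);crop(cs[1],"t7.png",220,170,140,100,5)
E
```

```text
10.7 [-0.75  0.57  0.38  1.82 -0.28  0.81 -0.22] F [-0.17 -0.16  0.94] w -0.0006
pos [0.5569 0.2428 0.1067] shift [ 1.79 -0.35 -0.03]
turn [ 0.06 -0.03  0.01]
```

View pics/s7.png

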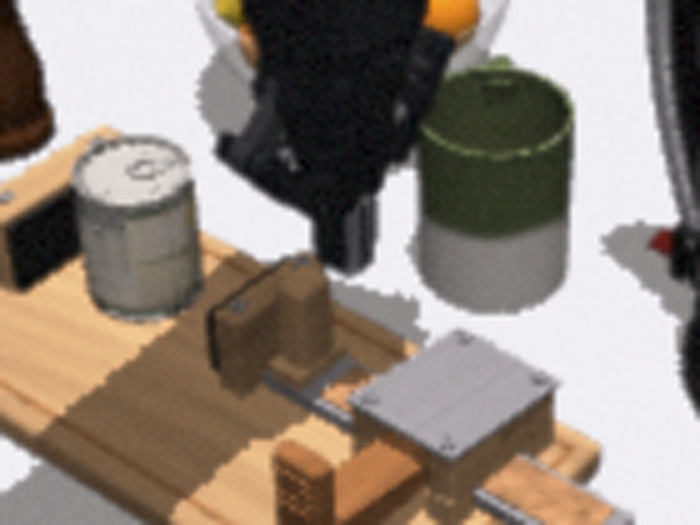

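View pics/t7.png

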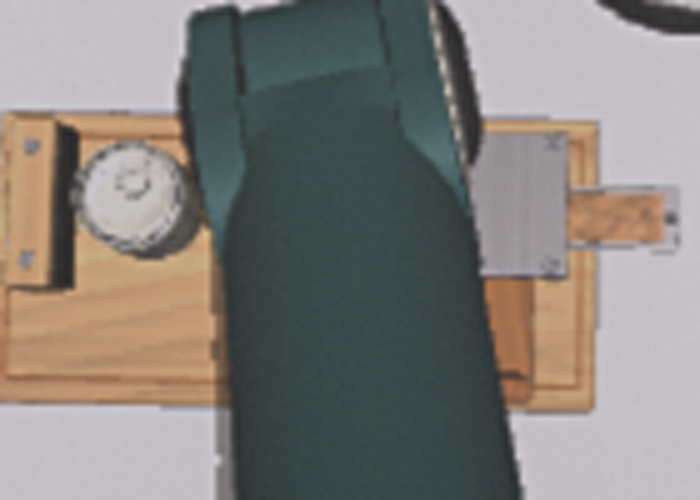

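Emit:
arm_command([
  [[0, 0, 0], [0, -0.2, 0], 1],
  [[0, 0, 0], [0, -0.3, 0], 1],
  [[0, 0, 0], [0.5, -0.3, 0], 1],
  [[0, 0, 0], [1.1, -0.3, 0], 1],
  [[0, 0, 0], [1.5, -0.3, 0], 1],
])

```text
t: 11.22
position: [0.5578, 0.2341, 0.0697]
eef_rot: [-0.011, 1.571, 0.011]
ft_force: [-0.2, -0.6, -0.2]
gripper_width: 0.0004
```

Emit:
arm_command([
  [[0, 0, 0], [0.2, 0, 0], 1],
  [[0, 0, 0], [0.2, 0, 0], 1],
])

```text
t: 11.38
position: [0.5572, 0.2339, 0.0642]
eef_rot: [-0.012, 1.573, 0.01]
ft_force: [-0.1, -0.3, 0.6]
gripper_width: -0.0001
```

Emit:
arm_command([
  [[0, 0, 0], [0, 0.15, 0], 1],
  [[0, 0, 0], [0, 0.3, 0], 1],
  [[0, 0, 0], [0, 0.5, 0], 1],
  [[0, 0, 0], [0, 0.7, 0], 1],
  [[0, 0, 0], [0, 0.9, 0], 1],
])

```text
t: 11.8
position: [0.5583, 0.2558, 0.0664]
eef_rot: [-0.012, 1.57, 0.009]
ft_force: [-0.4, -6.0, 4.8]
gripper_width: 0.0003
```

Emit:
arm_command([
  [[0, 0, 0], [0, 0.2, 0], 1],
  [[0, 0, 0], [0, 0.4, 0], 1],
  [[0, 0, 0], [0, 0.6, 0], 1],
  [[0, 0, 0], [0, 0.8, 0], 1],
])

```text
t: 12.13
position: [0.5582, 0.2753, 0.0665]
eef_rot: [-0.012, 1.57, 0.009]
ft_force: [-1.7, -6.6, 4.7]
gripper_width: 0.0001
```

Emit:
arm_command([
  [[0, 0, 0], [-0.1, 0.2, 0], 1],
  [[0, 0, 0], [-0.15, 0.4, 0], 1],
  [[0, 0, 0], [-0.15, 0.6, 0], 1],
])

```text
t: 12.38
position: [0.557, 0.2896, 0.069]
eef_rot: [-0.013, 1.572, 0.007]
ft_force: [-0.2, -5.6, 0.0]
gripper_width: 0.0
```

```bash
python3 - <<'E'
from h import *
s=manip.state();print(s["ft_force"],s["ft_torque"])
cs=[imaging.camera(n) for n in("scene","top")]
crop(cs[0],"s8.png",200,110,160,120,5);crop(cs[1],"t8.png",205,170,160,100,5)
E
```

```text
[-0.18348646 -5.64627752  0.0458345 ] [-1.31560374  0.04013923  0.01134115]
```

View pics/s8.png

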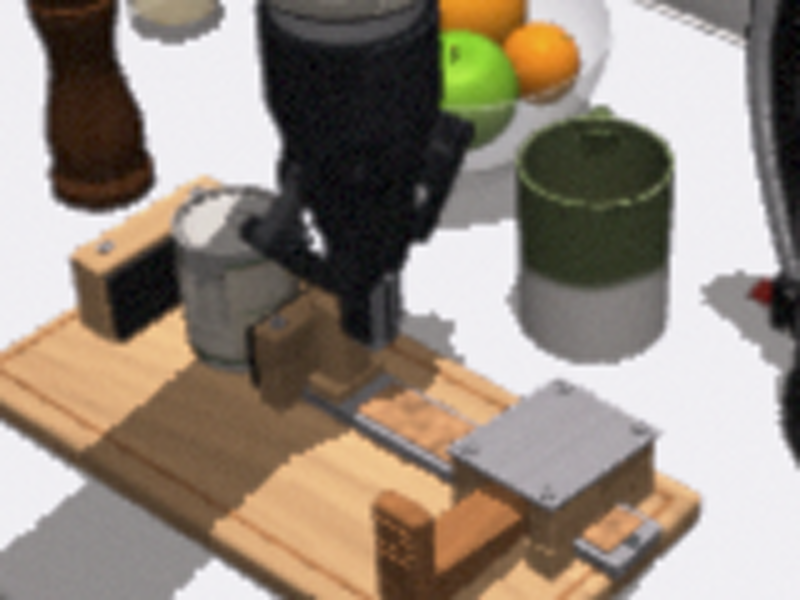

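View pics/t8.png

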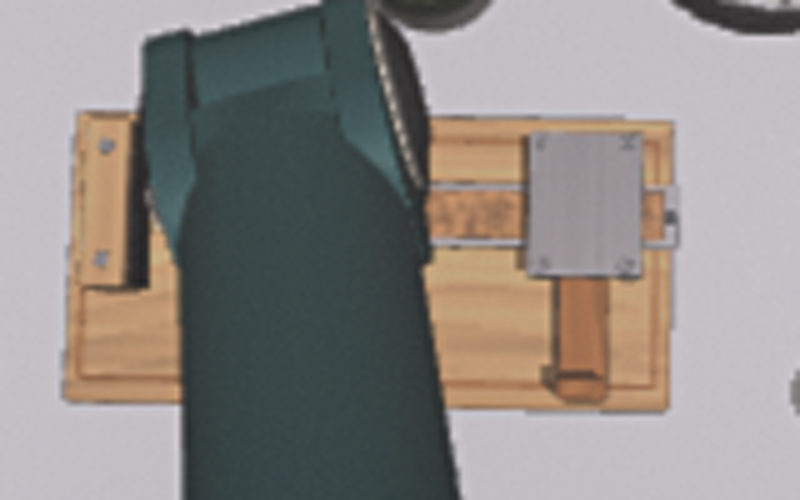

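Emit:
arm_command([
  [[0, 0, 0], [0, 0.1, 0], 1],
  [[0, 0, 0], [0, 0.2, 0], 1],
  [[0, 0, 0], [0, 0.3, 0], 1],
])

```text
t: 12.73
position: [0.5569, 0.2974, 0.069]
eef_rot: [-0.013, 1.572, 0.008]
ft_force: [-0.6, -6.9, -1.4]
gripper_width: -0.0002
```

Emit:
arm_command([
  [[0, 0, 0], [0, 0.08, 0], 1],
  [[0, 0, 0], [0, 0.16, 0], 1],
])

```text
t: 12.9
position: [0.5569, 0.301, 0.0691]
eef_rot: [-0.013, 1.572, 0.008]
ft_force: [0.2, -6.7, -2.2]
gripper_width: -0.0003
```

Emit:
arm_command([
  [[0, 0, 0], [0, 0.06, 0], 1],
  [[0, 0, 0], [0, 0.12, 0], 1],
])

```text
t: 13.07
position: [0.5569, 0.304, 0.069]
eef_rot: [-0.013, 1.572, 0.008]
ft_force: [-0.3, -7.0, -1.9]
gripper_width: 0.0
```

Emit:
arm_command([
  [[0, 0, 0], [0, 0.06, 0], 1],
  [[0, 0, 0], [0, 0.1, 0], 1],
])

```text
t: 13.23
position: [0.5569, 0.3066, 0.069]
eef_rot: [-0.013, 1.572, 0.008]
ft_force: [-0.6, -7.3, -2.0]
gripper_width: 0.0001
```

Emit:
arm_command([
  [[0, 0, 0], [0, 0.05, 0], 1],
  [[0, 0, 0], [0, 0.08, 0], 1],
])

```text
t: 13.4
position: [0.5568, 0.3086, 0.069]
eef_rot: [-0.013, 1.572, 0.008]
ft_force: [-0.5, -6.3, -0.4]
gripper_width: 0.0002
```

Emit:
arm_command([
  [[0, 0, 0], [0, 0.04, 0], 1],
  [[0, 0, 0], [0, 0.04, 0], 1],
])

```text
t: 13.57
position: [0.5568, 0.3096, 0.069]
eef_rot: [-0.013, 1.572, 0.008]
ft_force: [-1.0, -6.6, -1.2]
gripper_width: -0.0002
```

Emit:
arm_command([
  [[0, 0, 0], [0, 0.05, 0], 1],
  [[0, 0, 0], [0, 0.08, 0], 1],
])

```text
t: 13.73
position: [0.5568, 0.3104, 0.0691]
eef_rot: [-0.013, 1.573, 0.006]
ft_force: [-1.8, -9.0, -0.4]
gripper_width: 0.0001
```

Emit:
arm_command([
  [[0, 0, 0], [0, 0.05, 0], 1],
  [[0, 0, 0], [0, 0.08, 0], 1],
])

```text
t: 13.9
position: [0.5568, 0.3113, 0.069]
eef_rot: [-0.014, 1.573, 0.005]
ft_force: [-1.4, -12.4, 1.9]
gripper_width: 0.0003
```

Emit:
arm_command([
  [[0, 0, 0], [0, 0, 0], 1],
  [[0, 0, 0], [0, 0, 0], 1],
])

```text
t: 14.07
position: [0.5568, 0.3113, 0.069]
eef_rot: [-0.014, 1.573, 0.005]
ft_force: [-1.3, -11.4, 0.4]
gripper_width: -0.0001
```

Emit:
arm_command([
  [[0, 0, 0], [0, -0.1, 0], 1],
  [[0, 0, 0], [0, -0.4, 0], 1],
  [[0, 0, 0], [0, -0.9, 0], 1],
  [[0, 0, 0], [-1.0, -1.2, 0], 1],
  [[0, 0, 0], [-2.2, -1.2, 0], 1],
])

```text
t: 14.48
position: [0.5562, 0.2827, 0.1233]
eef_rot: [-0.012, 1.575, 0.007]
ft_force: [0.7, 0.0, 0.5]
gripper_width: 0.0002
```

Emit:
arm_command([
  [[0, 0, 0], [-1.2, -0.5, -0.6], 1],
  [[0, 0, 0], [-1.6, -1.2, -2.0], 1],
  [[0, 0, 0], [-1.6, -2.0, -3.4], 1],
  [[0, 0, 0], [-1.6, -2.6, -4.8], 1],
  [[0, 0, 0], [-1.6, -3.3, -5.4], 1],
])

```text
t: 14.9
position: [0.4193, 0.201, 0.1647]
eef_rot: [-0.011, 1.573, 0.015]
ft_force: [-0.3, 1.1, -0.5]
gripper_width: 0.0003
```

```bash
python3 w.py; python3 - <<'E'
from h import *
cs=[imaging.camera(n) for n in("scene","top")]
crop(cs[0],"s9.png",200,110,160,120,5);crop(cs[1],"t9.png",205,170,160,100,5)
for t,z in dict(thumb_wedge=.07,tab_rear=.07).items():
    print(t,[[(round(d["conf"],2),np.round(onz(c,d["location"],z),3)[:2]) for d in imaging.place_of(c,t)] for c in cs])
E
```

```text
14.9 [-0.9   0.25  0.44  2.13 -0.15  0.79 -0.35] F [-0.28  1.12 -0.48] w 0.0003
thumb_wedge [[(0.72, array([0.46, 0.18]))], [(0.66, array([0.464, 0.177]))]]
tab_rear [[(0.79, array([0.466, 0.181]))], [(0.58, array([0.461, 0.175]))]]
```

View pics/s9.png

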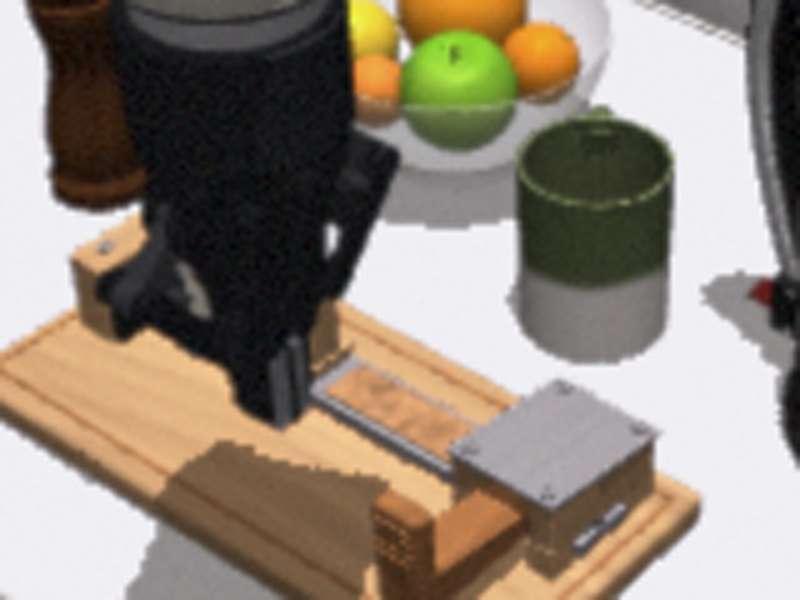

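View pics/t9.png

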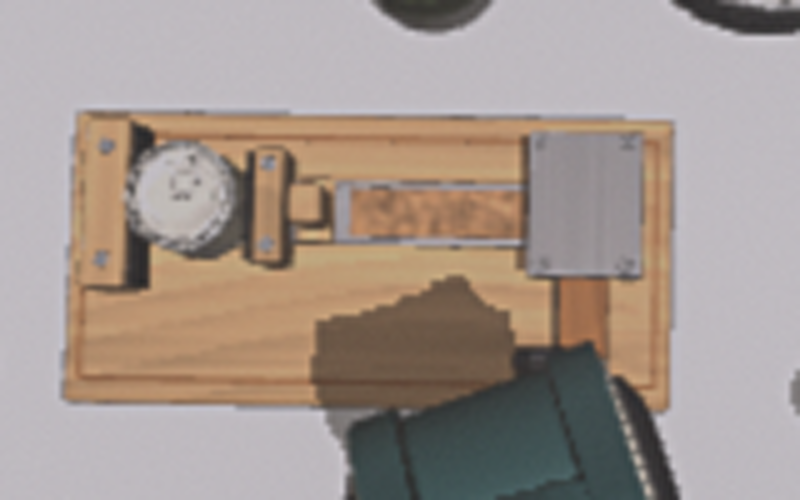

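The pad holds the tin against the fence (top crop 185,195). Next I turn the gripper 90° so the narrow side of its fingers meets the tab.

```bash
python3 - <<'E'
from h import *
c=imaging.camera("top")
for u,v in((462,296),(502,297),(503,322),(462,320)): print(onz(c,(200+u/4,170+v/4),.096).round(4))
to([.418,.181,.165])
x=np.array([0,0,-1.])
for z in([-.01,1,0],[.01,-1,0]):
    z=np.array(z);z=z/np.linalg.norm(z); to([.418,.181,.165],np.c_[x,np.cross(z,x),z])
E
```

```text
[0.4729 0.1975 0.096 ]
[0.4728 0.1721 0.096 ]
[0.4572 0.1711 0.096 ]
[0.4578 0.197  0.096 ]
pos [0.4248 0.2023 0.1649] shift [-0.01 -0.85 -0.28]
pos [0.4248 0.2023 0.1649] shift [-0.01 -0.85 -0.28]
turn [-1.496e+01  2.000e-02  1.000e-02]
pos [0.4248 0.2023 0.1649] shift [-0.01 -0.85 -0.28]
turn [ 1.504e+01  1.000e-02 -2.000e-02]
```

Emit:
arm_command([
  [[-1.1, 0, 0], [0, -0.2, -0.1], 1],
  [[-2.3, 0, 0], [0, -0.5, -0.2], 1],
  [[-3.5, 0, 0], [0, -0.8, -0.3], 1],
  [[-4.6, 0, 0], [0, -0.8, -0.3], 1],
  [[-5.8, 0, 0], [0, -0.8, -0.3], 1],
])

```text
t: 15.67
position: [0.4171, 0.1814, 0.1644]
eef_rot: [-0.491, 1.514, 0.49]
ft_force: [-0.2, 0.2, 0.2]
gripper_width: -0.0001
```

Emit:
arm_command([
  [[-1.1, 0, 0], [0, 0, 0], 1],
  [[-2.3, 0, 0], [0, 0, 0], 1],
  [[-3.5, 0, 0], [0, 0, 0], 1],
  [[-4.6, 0, 0], [0, 0, 0], 1],
  [[-5.8, 0, 0], [0, 0, 0], 1],
])

```text
t: 16.08
position: [0.4172, 0.1818, 0.1643]
eef_rot: [-0.958, 1.35, 0.957]
ft_force: [0.6, 0.2, -0.3]
gripper_width: 0.0001
```

Emit:
arm_command([
  [[-1.1, 0, 0], [0, 0, 0], 1],
  [[-2.3, 0, 0], [0, 0, 0], 1],
  [[-3.4, 0, 0], [0, 0, 0], 1],
  [[-3.4, 0, 0], [0, 0, 0], 1],
  [[-3.4, 0, 0], [0, 0, 0], 1],
])

```text
t: 16.5
position: [0.417, 0.1816, 0.1643]
eef_rot: [-1.216, 1.205, 1.216]
ft_force: [0.0, -0.2, -1.1]
gripper_width: -0.0
```

```bash
python3 - <<'E'
from h import *
s=manip.state(); print(s["t"],s["qpos"].round(2),s["ft_force"].round(2))
x=np.array([0,0,-1.]);z=np.array([-.01,1,0]);z/=np.linalg.norm(z);M=np.c_[x,np.cross(z,x),z];print(axes()[1].round(2))
to([.425,.183,.165],M);to([.425,.183,.062],M)
E
```

```text
16.5 [-0.64  0.23  0.18  2.14 -0.06  0.78  1.15] [ 0.02 -0.22 -1.09]
[[ 0.   -1.   -0.01]
 [-0.   -0.01  1.  ]
 [-1.   -0.   -0.  ]]
pos [0.417  0.1816 0.1643] shift [-0.03 -0.32  0.05]
turn [-0. -0.  0.]
pos [0.417  0.1816 0.1643] shift [ 4.09 -0.32  0.05]
turn [-0. -0.  0.]
```

Emit:
arm_command([
  [[0, 0, 0], [1.0, -0.1, 0.05], 1],
  [[0, 0, 0], [2.3, -0.2, 0.05], 1],
  [[0, 0, 0], [3.5, -0.2, 0.05], 1],
  [[0, 0, 0], [4.0, -0.2, 0.05], 1],
  [[0, 0, 0], [4.0, -0.2, 0.05], 1],
])

```text
t: 16.92
position: [0.4196, 0.1817, 0.0617]
eef_rot: [-1.217, 1.211, 1.219]
ft_force: [0.4, 0.8, 0.4]
gripper_width: 0.0001
```

```bash
python3 - <<'E'
from h import *
s=manip.state(); print(s["t"],s["qpos"].round(2),s["ft_force"].round(2))
to([.446,.183,.062])
c=imaging.camera("scene"); crop(c,"s10.png",200,110,160,120,5)
E
```

```text
16.9167 [-0.61  0.43  0.15  2.18 -0.12  0.55  1.21] [0.41 0.79 0.41]
pos [0.4196 0.1817 0.0617] shift [-0.02 -1.06  0.04]
```

View pics/s10.png

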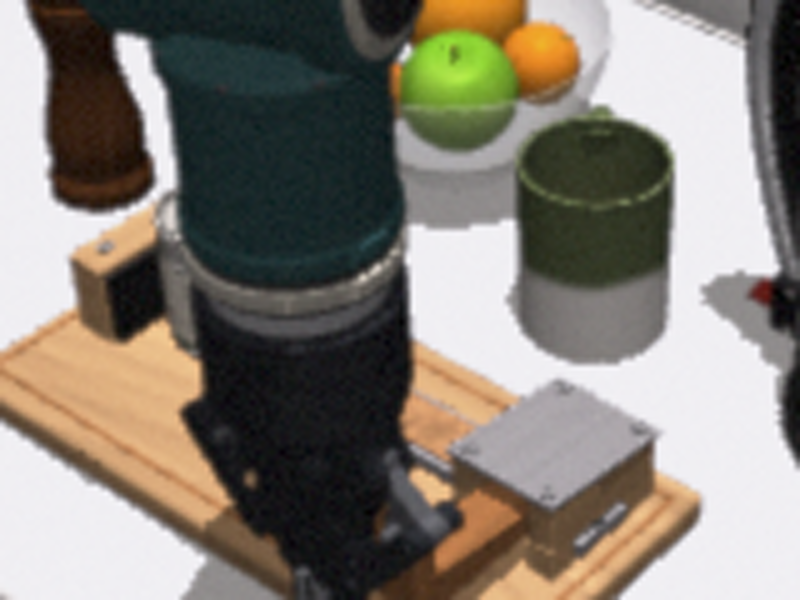

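Emit:
arm_command([
  [[0, 0, 0], [0, -0.2, 0], 1],
  [[0, 0, 0], [0, -0.4, 0], 1],
  [[0, 0, 0], [0, -0.6, 0], 1],
  [[0, 0, 0], [0, -0.7, 0], 1],
  [[0, 0, 0], [0, -0.8, 0], 1],
])

```text
t: 17.38
position: [0.4425, 0.1831, 0.0653]
eef_rot: [-1.218, 1.201, 1.217]
ft_force: [0.1, 1.2, -0.4]
gripper_width: -0.0001
```

Emit:
arm_command([
  [[0, 0, 0], [0, -0.1, 0], 1],
  [[0, 0, 0], [0, -0.2, 0], 1],
  [[0, 0, 0], [0.02, -0.3, 0], 1],
])

```text
t: 17.63
position: [0.4483, 0.183, 0.0641]
eef_rot: [-1.218, 1.205, 1.22]
ft_force: [-4.4, -0.6, 4.1]
gripper_width: 0.0
```

Emit:
arm_command([
  [[0, 0, 0], [-0.05, -0.08, 0], 1],
  [[0, 0, 0], [-0.04, -0.16, 0], 1],
  [[0, 0, 0], [-0.03, -0.24, 0], 1],
])

```text
t: 17.88
position: [0.453, 0.1829, 0.0641]
eef_rot: [-1.218, 1.206, 1.221]
ft_force: [-5.5, 0.5, -1.6]
gripper_width: -0.0001
```

Emit:
arm_command([
  [[0, 0, 0], [0.01, -0.06, 0], 1],
  [[0, 0, 0], [0.02, -0.12, 0], 1],
])

```text
t: 18.05
position: [0.4567, 0.1829, 0.0637]
eef_rot: [-1.218, 1.205, 1.22]
ft_force: [-4.4, 0.9, -4.0]
gripper_width: 0.0
```

Emit:
arm_command([
  [[0, 0, 0], [0.03, -0.06, 0], 1],
  [[0, 0, 0], [0.05, -0.12, 0], 1],
])

```text
t: 18.22
position: [0.461, 0.183, 0.063]
eef_rot: [-1.219, 1.203, 1.219]
ft_force: [-4.5, -1.2, 1.8]
gripper_width: 0.0002
```

Emit:
arm_command([
  [[0, 0, 0], [0.01, -0.06, 0], 1],
  [[0, 0, 0], [0.02, -0.12, 0], 1],
])

```text
t: 18.38
position: [0.4641, 0.183, 0.0626]
eef_rot: [-1.219, 1.203, 1.218]
ft_force: [-4.7, 0.1, 1.2]
gripper_width: 0.0004
```

Emit:
arm_command([
  [[0, 0, 0], [0.01, -0.06, 0], 1],
  [[0, 0, 0], [0.02, -0.12, 0], 1],
])

```text
t: 18.55
position: [0.4673, 0.183, 0.0622]
eef_rot: [-1.219, 1.203, 1.218]
ft_force: [-4.3, -2.9, 1.6]
gripper_width: -0.0001
```

Emit:
arm_command([
  [[0, 0, 0], [0.01, -0.06, 0], 1],
  [[0, 0, 0], [0.02, -0.12, 0], 1],
])

```text
t: 18.72
position: [0.4704, 0.1831, 0.0618]
eef_rot: [-1.219, 1.203, 1.218]
ft_force: [-4.3, -2.8, 2.7]
gripper_width: 0.0001
```

Emit:
arm_command([
  [[0, 0, 0], [0.01, -0.06, 0], 1],
  [[0, 0, 0], [0.02, -0.12, 0], 1],
])

```text
t: 18.88
position: [0.4733, 0.1833, 0.0612]
eef_rot: [-1.219, 1.203, 1.218]
ft_force: [-4.6, -0.5, 3.1]
gripper_width: 0.0001
```

Emit:
arm_command([
  [[0, 0, 0], [0.01, -0.06, 0], 1],
  [[0, 0, 0], [0.02, -0.12, 0], 1],
])

```text
t: 19.05
position: [0.4759, 0.1834, 0.0606]
eef_rot: [-1.219, 1.203, 1.219]
ft_force: [-5.8, -1.9, 3.8]
gripper_width: 0.0
```

Emit:
arm_command([
  [[0, 0, 0], [-0.02, -0.04, 0], 1],
  [[0, 0, 0], [-0.02, -0.08, 0], 1],
])

```text
t: 19.22
position: [0.4767, 0.1835, 0.0605]
eef_rot: [-1.218, 1.205, 1.221]
ft_force: [-6.8, -0.5, 1.6]
gripper_width: 0.0003
```

Emit:
arm_command([
  [[0, 0, 0], [0, -0.04, 0], 1],
  [[0, 0, 0], [0, -0.08, 0], 1],
])

```text
t: 19.38
position: [0.4779, 0.1834, 0.0604]
eef_rot: [-1.218, 1.206, 1.222]
ft_force: [-9.3, -1.5, 4.6]
gripper_width: -0.0001
```

Emit:
arm_command([
  [[0, 0, 0], [0, -0.04, 0], 1],
  [[0, 0, 0], [0, -0.08, 0], 1],
])

```text
t: 19.55
position: [0.4791, 0.1834, 0.0603]
eef_rot: [-1.217, 1.208, 1.223]
ft_force: [-10.3, -0.7, 4.8]
gripper_width: -0.0
```

Emit:
arm_command([
  [[0, 0, 0], [0, -0.04, 0], 1],
  [[0, 0, 0], [0, -0.06, 0], 1],
])

```text
t: 19.72
position: [0.4801, 0.1834, 0.0602]
eef_rot: [-1.217, 1.209, 1.224]
ft_force: [-11.9, -1.9, 4.6]
gripper_width: -0.0004
```

Emit:
arm_command([
  [[0, 0, 0], [0, -0.04, 0], 1],
  [[0, 0, 0], [0, -0.08, 0], 1],
])

```text
t: 19.88
position: [0.4813, 0.1834, 0.06]
eef_rot: [-1.217, 1.21, 1.225]
ft_force: [-13.5, -1.5, 6.0]
gripper_width: 0.0
```

Emit:
arm_command([
  [[0, 0, 0], [0, -0.03, 0], 1],
  [[0, 0, 0], [0, -0.06, 0], 1],
])

```text
t: 20.05
position: [0.4821, 0.1834, 0.0599]
eef_rot: [-1.216, 1.211, 1.226]
ft_force: [-15.1, -0.9, 7.0]
gripper_width: -0.0
```

Emit:
arm_command([
  [[0, 0, 0], [0, 0, 0], 1],
  [[0, 0, 0], [0, 0, 0], 1],
])

```text
t: 20.22
position: [0.4822, 0.1834, 0.0599]
eef_rot: [-1.217, 1.21, 1.226]
ft_force: [-13.6, -1.7, 5.9]
gripper_width: 0.0001
```

Emit:
arm_command([
  [[0, 0, 0], [0, 0.2, 0], 1],
  [[0, 0, 0], [0, 0.8, 0], 1],
  [[0, 0, 0], [0, 1.6, 0], 1],
  [[0, 0, 0], [-1.0, 2.0, 0], 1],
  [[0, 0, 0], [-2.5, 2.2, 0], 1],
])

```text
t: 20.63
position: [0.4296, 0.1824, 0.1217]
eef_rot: [-1.22, 1.207, 1.221]
ft_force: [0.7, 0.0, 0.2]
gripper_width: -0.0002
```

Emit:
arm_command([
  [[0, 0, 0], [-1.5, 0, 0], 1],
  [[0, 0, 0], [-3.0, 0, 0], 1],
  [[0, 0, 0], [-4.0, 0, 0], 1],
  [[0, 0, 0], [-4.0, 0, 0], 1],
  [[0, 0, 0], [-4.0, 0, 0], 1],
])

```text
t: 21.05
position: [0.4341, 0.184, 0.2256]
eef_rot: [-1.219, 1.195, 1.216]
ft_force: [0.1, -1.1, 0.3]
gripper_width: -0.0001
```

```bash
python3 w.py; python3 - <<'E'
from h import *
cs=[imaging.camera(n) for n in("scene","top")]
cv2.imwrite("pics/s11f.png",cs[0]["frame"])
crop(cs[0],"s11.png",200,110,160,120,5);crop(cs[1],"t11.png",205,170,160,100,5)
E
```

```text
21.05 [-0.65  0.16  0.2   2.05 -0.04  0.93  1.15] F [ 0.06 -1.06  0.32] w -0.0001
```

View pics/s11f.png

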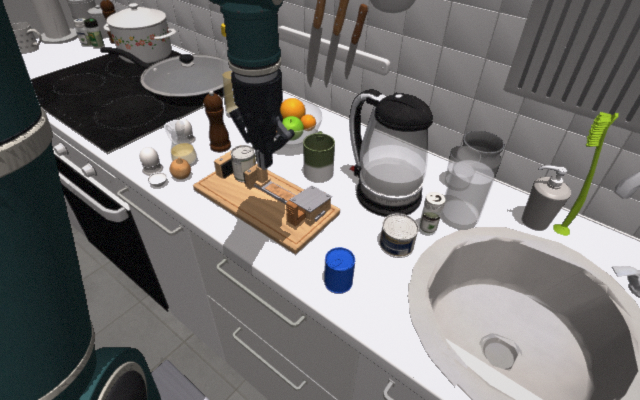

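View pics/t11.png

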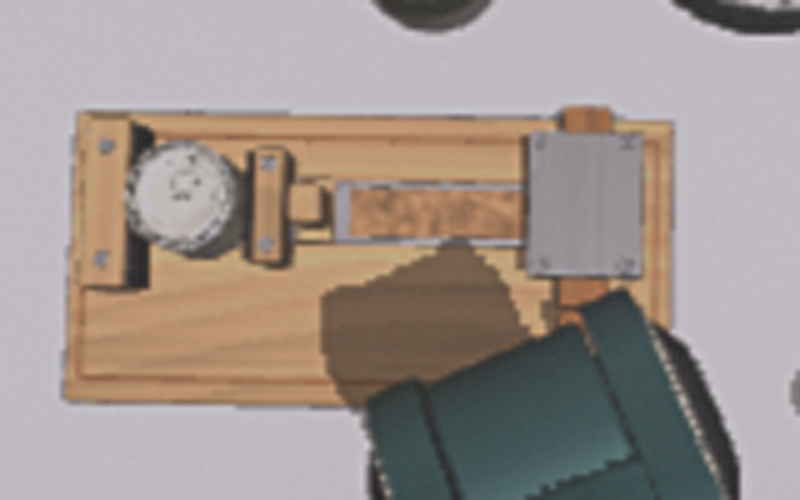

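The tin stands clamped (top crop 185,195) and has not moved since the clamping. The wedge shows through the far side of the head (crop 585,118), the gripper is clear, and the bystanders are where they were.

```bash
python3 -c "
from station import manip
print(manip.finish_job())"
```

```text
the job is handed in; nothing more can be done
None
```

The slim tin is clamped upright on the board with the thumb wedge jammed, and the job was handed in at about 21 s of the 69 s allowed. No verdict comes back from the hand-in.

- **Tin:** I took the white paper-labelled tin, not the blue look-alike, and stood it on the board between the pad and the fence.
- **Jaw:** I slid the bar by its fin. It glided at 6–7 N, and I stopped when the push peaked at 12.4 N; it settled at 11.4 N, within the 9–14 N asked.
- **Wedge:** It glided at about 4.5 N, met the bar after roughly 28 mm, and I stopped at about 15.9 N along the ramp. It eased to about 14 N while held, within the 14–17 N aim.

In the last pictures the tin sits against the fence at the same place as after clamping, and the wedge shows through the far side of the head. The other tins and the jar look unmoved, and the gripper touches nothing.

- **Camera disagreement:** The scene camera sat about 3 px off the top camera, so I trusted the top camera and felt for the contacts.
- **Sideways rubbing:** While pushing the fin and the tab I also read up to about 5–7 N of vertical rubbing, and up to about 3 N sideways on the tab. I eased it by shifting the finger height.
- **Not checked:** I did not pull on the bar to test the lock.

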